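Find the rocking corner of a microscope base and shim it

TASK

The microscope's base plate rocks because one of the four feet under it has gone soft: press down on its corners with your fingertips, one after another, until you find the one that sinks and springs back. Then press the raised shim tab beside that corner all the way down flat, leaving the other three tabs standing, and finally press firmly on that same corner once more to check that it no longer gives. Only touch and press: do not lift or shift the plate, and leave the other things on the bench where they are.

Things in the scene. Friction and masses are not known exactly. Their poses are not given: they have to be found in the camera images.
- frame: Bare-aluminium levelling frame fixed on the bench, 200 (x) by 270 (y) by 8 mm; origin at the centre of its underside, x roughly away from the robot (turned up to 0.4 rad), y left, z up. On it stand four look-alike rubber feet, 20 mm across, under the plate, and along its left and right sides four identical steel shim tabs.
- plate: Cream-white microscope base plate, 160 (x) by 124 (y) by 14 mm, about 0.6 kg, lying loose on the four feet, centred on the frame and parallel to it; origin at the centre of its underside, 30 mm above the bench (top at 44 mm). A round stage glass lies in it; a dark column socket, 28 mm across and 16 mm tall, stands at the middle of its far (+x) side.
- corner0 (a point): Where to press on the plate's top, above the far left foot: +60, +44 mm (x, y) from the plate's centre, 44 mm above the bench when level. If this foot is the soft one, the corner starts to sink at about 3 N, is fully (6 mm) down at about 7 N, and springs back when let go; a sound corner sinks less than 1 mm.
- corner1 (a point): Where to press on the plate's top, above the far right foot: +60, -44 mm (x, y) from the plate's centre, 44 mm above the bench when level. If this foot is the soft one, the corner starts to sink at about 3 N, is fully (6 mm) down at about 7 N, and springs back when let go; a sound corner sinks less than 1 mm.
- corner2 (a point): Where to press on the plate's top, above the near left foot: -60, +44 mm (x, y) from the plate's centre, 44 mm above the bench when level. If this foot is the soft one, the corner starts to sink at about 3 N, is fully (6 mm) down at about 7 N, and springs back when let go; a sound corner sinks less than 1 mm.
- corner3 (a point): Where to press on the plate's top, above the near right foot: -60, -44 mm (x, y) from the plate's centre, 44 mm above the bench when level. If this foot is the soft one, the corner starts to sink at about 3 N, is fully (6 mm) down at about 7 N, and springs back when let go; a sound corner sinks less than 1 mm.
- tab0 (a joint): Angle of the shim tab beside the far left corner (corner0), rad: 0 = standing up at 34 degrees, 0.6 = pressed fully down, flat and parallel to the frame. Stiff friction hinge that stays where it is left; it takes about 12 N straight down near the tab's outer end. On its inner end, under the plate's edge, is a steel shim block whose top, with the tab flat, is 0.7 mm below the level plate and props that corner.
- tab0_end (a point): Middle of the rolled outer end (6 mm thick, 24 mm wide) of the tab beside corner0. The tab reaches 46 mm outward (+y) from a fixed hinge at +60, +74 mm (x, y) from the plate's centre, 22 mm above the bench, between cheeks 27 mm high. The end is about 48 mm above the bench when up, 22 mm when flat, and moves 8 mm outward going down.
- tab1 (a joint): Angle of the shim tab beside the far right corner (corner1), rad: 0 = standing up at 34 degrees, 0.6 = pressed fully down, flat and parallel to the frame. Stiff friction hinge that stays where it is left; it takes about 12 N straight down near the tab's outer end. On its inner end, under the plate's edge, is a steel shim block whose top, with the tab flat, is 0.7 mm below the level plate and props that corner.
- tab1_end (a point): Middle of the rolled outer end (6 mm thick, 24 mm wide) of the tab beside corner1. The tab reaches 46 mm outward (-y) from a fixed hinge at +60, -74 mm (x, y) from the plate's centre, 22 mm above the bench, between cheeks 27 mm high. The end is about 48 mm above the bench when up, 22 mm when flat, and moves 8 mm outward going down.
- tab2 (a joint): Angle of the shim tab beside the near left corner (corner2), rad: 0 = standing up at 34 degrees, 0.6 = pressed fully down, flat and parallel to the frame. Stiff friction hinge that stays where it is left; it takes about 12 N straight down near the tab's outer end. On its inner end, under the plate's edge, is a steel shim block whose top, with the tab flat, is 0.7 mm below the level plate and props that corner.
- tab2_end (a point): Middle of the rolled outer end (6 mm thick, 24 mm wide) of the tab beside corner2. The tab reaches 46 mm outward (+y) from a fixed hinge at -60, +74 mm (x, y) from the plate's centre, 22 mm above the bench, between cheeks 27 mm high. The end is about 48 mm above the bench when up, 22 mm when flat, and moves 8 mm outward going down.
- tab3 (a joint): Angle of the shim tab beside the near right corner (corner3), rad: 0 = standing up at 34 degrees, 0.6 = pressed fully down, flat and parallel to the frame. Stiff friction hinge that stays where it is left; it takes about 12 N straight down near the tab's outer end. On its inner end, under the plate's edge, is a steel shim block whose top, with the tab flat, is 0.7 mm below the level plate and props that corner.
- tab3_end (a point): Middle of the rolled outer end (6 mm thick, 24 mm wide) of the tab beside corner3. The tab reaches 46 mm outward (-y) from a fixed hinge at -60, -74 mm (x, y) from the plate's centre, 22 mm above the bench, between cheeks 27 mm high. The end is about 48 mm above the bench when up, 22 mm when flat, and moves 8 mm outward going down.
- dish: Bystander, loose: closed clear petri dish, 92 mm across, 18 mm tall, in front of the frame; origin at the centre of its underside.
- pen: Bystander, loose: blue pen, 10 mm thick, 150 mm long, beyond the frame; origin at the centre of its underside (pen: lying along its x).
- slidebox: Bystander, loose: grey microscope-slide box, 85 by 34 by 32 mm, left of the frame; origin at the centre of its underside.
- eraser: Bystander, loose: white eraser, 45 by 20 by 14 mm, right of the frame; origin at the centre of its underside.
- jar: Bystander, loose: amber specimen jar, 60 mm across, 75 mm tall; origin at the centre of its underside.
- glasses: Bystander, loose: black-framed spectacles, about 125 mm wide, 42 mm tall; origin at the centre of its underside.
- case: Bystander, loose: blue pencil case, 100 by 200 by 50 mm; origin at the centre of its underside.
There are look-alikes about, which are no part of the job. Several things have the shape of the plate; the one meant has the colours described above.

How it is judged:
On the way, in this order (a step that is already met when the one before it is completed fails the run):
1. the rocking corner is found: pressed by the fingers, a corner of the plate sinks by more than 2 mm (contact force between the fingers and plate above 1 N and height (world z) of any of corner0, corner1, corner2, corner3 below 0.042 m), for 0.05 s.
2. one shim tab is pressed flat (over 0.5 of 0.6 rad), the other three stand (under 0.2 rad) (((value of joint tab0 above 0.5 rad and value of joint each of tab1, tab2, tab3 below 0.2 rad) or (value of joint tab1 above 0.5 rad and value of joint each of tab0, tab2, tab3 below 0.2 rad) or (value of joint tab2 above 0.5 rad and value of joint each of tab0, tab1, tab3 below 0.2 rad) or (value of joint tab3 above 0.5 rad and value of joint each of tab0, tab1, tab2 below 0.2 rad))), for 0.2 s.
3. the shimmed corner is pressed with over 4 N, the shim under it takes the load (over 0.5 N), and it stays within 2 mm of level (((contact force between the fingers and plate above 4 N and contact force between tab0 and plate above 0.5 N and horizontal distance between the grasp point and corner0 below 0.055 m and height (world z) of corner0 above 0.042 m and (value of joint tab0 above 0.5 rad and value of joint each of tab1, tab2, tab3 below 0.2 rad)) or (contact force between the fingers and plate above 4 N and contact force between tab1 and plate above 0.5 N and horizontal distance between the grasp point and corner1 below 0.055 m and height (world z) of corner1 above 0.042 m and (value of joint tab1 above 0.5 rad and value of joint each of tab0, tab2, tab3 below 0.2 rad)) or (contact force between the fingers and plate above 4 N and contact force between tab2 and plate above 0.5 N and horizontal distance between the grasp point and corner2 below 0.055 m and height (world z) of corner2 above 0.042 m and (value of joint tab2 above 0.5 rad and value of joint each of tab0, tab1, tab3 below 0.2 rad)) or (contact force between the fingers and plate above 4 N and contact force between tab3 and plate above 0.5 N and horizontal distance between the grasp point and corner3 below 0.055 m and height (world z) of corner3 above 0.042 m and (value of joint tab3 above 0.5 rad and value of joint each of tab0, tab1, tab2 below 0.2 rad)))), for 0.1 s.
At the end, for the whole second after the job is handed in: The tab beside the corner that rocked is flat (over 0.5 rad), the other three tabs stand (under 0.2 rad), and the plate lies at rest, level within 2 mm at every corner, within 12 mm of where it began (((value of joint tab0 above 0.5 rad and value of joint each of tab1, tab2, tab3 below 0.2 rad) or (value of joint tab1 above 0.5 rad and value of joint each of tab0, tab2, tab3 below 0.2 rad) or (value of joint tab2 above 0.5 rad and value of joint each of tab0, tab1, tab3 below 0.2 rad) or (value of joint tab3 above 0.5 rad and value of joint each of tab0, tab1, tab2 below 0.2 rad)) and height (world z) of each of corner0, corner1, corner2, corner3 above 0.042 m and angle between plate's own z axis and vertical below 0.03 rad and linear speed of plate below 0.02 m/s and distance of plate from where it was at the start of the episode below 0.012 m); the robot touches nothing.
It fails at once if the plate is lifted (its centre rises 8 mm or more) (height (world z) of plate above 0.038 m).
It fails at once if the plate is shoved 20 mm or more (distance of plate from where it was at the start of the episode above 0.02 m).
It fails at once if a bystander is moved more than 30 mm (distance of any of dish, pen, slidebox, eraser, jar, glasses, case from where it was at the start of the episode above 0.03 m).
It also fails if it takes over 56 s, if anything falls off the work surface, if the arm or the gripper's body presses on something with over 40 N, if the wrist force passes 120 N, or if a joint passes its speed limit or range.

ROBOT

A 6-joint arm with a two-finger parallel gripper is mounted at the origin on the work surface. World frame = base frame: x ahead of the robot, y to its left, z up, the work surface at z = 0. Lengths are in m, angles in rad, forces in N, time in s.
With the tool pointing down it reaches from about 0.3 to 0.75 m from the base axis. Payload 8.5 kg.
Tool frame: the origin (TCP) lies between the finger pads; the fingertips stand 17 mm ahead of it and the grasp point (between the pads) lies 2 mm behind it; z points along the fingers, y is the line along which they close (so a half turn about z gives the same grasp; the last joint's range is limited). The gripper opens to 88 mm and grips with 3 to 60 N. Pads are 18 mm wide; open, the fingers measure 123 mm over their backs; the gripper's body (75 mm by 187 mm) begins 45 mm behind the grasp point.
Start: joints at [0.896, 0.381, 1.297, -0, 1.464, -0.215], TCP at [0.244, 0.493, 0.256] pointing down, gripper open.
Joint ranges: [-3.11, 3.11], [-0.89, 2.33], [0.22, 2.48], [-1.42, 4.56], [0.17, 2.85], [-2.88, 2.88]. Speed limits (rad/s): [2.39, 2.39, 3.14, 3.14, 3.14, 3.14].

INTERFACE

Orientations are given as a rotation vector (axis times angle).
In Python, from rig import robot, read_camera, workorder, boxes_of, landmark_of gives the robot as it stands.
- The arm moves only by the shell command python3 -m crank 'ROWS'. ROWS is a JSON object of lists of equal length, an entry for each row: "dr": the turn, a rotation vector about the world's x, y, z in degrees, a list of three; "linear": the shift along the world's x, y, z in m, a list of three; "jaw": the finger opening in m, from 0 to 0.0881. In form: {"dr": [[ax, ay, az], ...], "linear": [[tx, ty, tz], ...], "jaw": [jaw, ...]}. A call has 1 to 20 rows; each row is the pose to reach, as a shift and turn from the pose commanded when the call began; what a row does not reach only later rows make up. A row lasts 1/8 s, in which the tool goes at most 62.5 mm and 10.7 degrees, less where a joint would pass 70% of its speed; a pose out of reach is approached as far as the arm can. A call with a gripper value outside its range is refused whole. The fingers move at their own pace and stop on an object; the grip force is fixed at half the most. Time passes only in rows, so rows that repeat a pose let the fingers close. It gives the time, the measured TCP pose, the force, the opening and the grip force at its end, in the units of the state.
- robot.state(): the state, without advancing time (a new reading comes with each control period).
- read_camera(name): name is "scene" or "side" or "wrist"; returns a dict with "img" (420x560x3 uint8, red, green, blue), "intrinsics" (3x3 intrinsics, pixels), "pose" (4x4, takes a point from camera to world coordinates). Camera axes: x right, y down, z forward; pixel columns grow to the right and rows downward; lengths in m; the calibration is good to about 2 mm. The wrist camera is an equidistant fisheye: a pixel r from the principal point sees the ray r / f radians off the axis. A picture is of the moment at which its call begins. There is no depth.
- workorder.hand_in(): hands the job in; it is judged then, once.
Trained networks look in the newest picture that a camera, given by its name, has taken for a name from the list of things; names that differ only in an ending like _2 or _b are one class to them, and where a whole thing is asked for, a point or a joint stands for the part that bears it (a point fixed in the world has none). Each returns a list of dicts, best first, with "confidence" (0 to 1); they miss things now and then, are a little off and sometimes report something else, mostly with a low value. They report only what shows in the picture. A call takes as long as a camera call. They do not tell look-alikes from the thing itself.
- boxes_of(target, camera): "extent" ([centre column, centre row, width, height] in pixels, round what is visible of it).
- landmark_of(target, camera): "location" ([column, row] in pixels: a listed point, or the origin of a listed thing).
The state is a dict: "clock": time; "qpos": joint angles; "qvel": joint speeds; "effort": joint torques, N m; "eef_pos": TCP position; "orientation": TCP orientation; "ft_force": force on the tool from outside, world axes, zero at the start; "ft_torque": the same for the moment, N m; "finger_gap": finger opening in m; "gripper_force": force on a finger pad.
Only numpy, scipy, OpenCV 4.12 (cv2) and the standard library are available. Lean on these libraries where they do the work, as an engineer would, in place of code of your own. Each camera call takes 0.05 s, during which the arm holds its last target. There are 200 camera calls.

## Working session

There is one attempt and no reset: what is moved stays moved. The work goes in short steps, Python scripts to look and compute and a shell command to move; the robot and the scene stay as the last step left them, time stands still between calls to the robot, and variables do not carry over. Pictures are saved under pics/ and viewed, at most 10 in all, crops included, and the job is handed in when it is done.

```bash
mkdir -p pics; cat > h.py <<'E'
import numpy as np, cv2
from rig import robot, read_camera, workorder, boxes_of, landmark_of
def ray(c,uv):
    K=c["intrinsics"];P=c["pose"]
    d=P[:3,:3]@np.array([(uv[0]-K[0,2])/K[0,0],(uv[1]-K[1,2])/K[1,1],1.]);return P[:3,3],d
def at(c,uv,z):
    o,d=ray(c,uv);return o+d*(z-o[2])/d[2]
E
python3 - <<'E'
from h import *
s=robot.state();print(s)
for n in ("scene","side"):
    c=read_camera(n);cv2.imwrite(f"pics/{n}0.png",c["img"][:,:,::-1])
    for k in range(4):
        for t,z in((f"corner{k}",.044),(f"tab{k}_end",.048)):
            for r in landmark_of(t,n)[:2]:print(n,t,round(r["confidence"],2),np.round(r["location"]),np.round(at(c,r["location"],z),3))
    for r in landmark_of("plate",n)[:3]:print(n,"plate",r,at(c,r["location"],.03))
E
```

```text
{'clock': 0.0, 'qpos': array([ 8.95718964e-01,  3.81170746e-01,  1.29822799e+00, -2.86782549e-05,
        1.46359165e+00, -2.15275704e-01]), 'qvel': array([-0.00049555,  0.00185245, -0.00125288,  0.00031337, -0.00103635,
       -0.00109357]), 'effort': array([-1.77340018e-03, -4.37921941e+01, -2.24564427e+01,  7.12283305e-02,
        3.52227758e-02, -1.01956807e-04]), 'eef_pos': array([0.24391049, 0.49268001, 0.25516236]), 'orientation': array([-7.15772997e-01, -3.05837370e+00,  2.00047874e-03]), 'ft_force': array([-0.92453334, -0.00593536,  0.98094775]), 'ft_torque': array([ 0.01779555,  0.02796591, -0.01030037]), 'gripper_force': 0.0, 'finger_gap': 0.08826118149619651}
scene corner0 0.96 [299. 208.] [0.497 0.009 0.044]
scene corner0 0.95 [354. 180.] [0.346 0.16  0.044]
scene tab0_end 0.62 [313. 242.] [0.623 0.064 0.048]
scene corner1 0.96 [299. 208.] [0.497 0.009 0.044]
scene corner1 0.95 [354. 180.] [0.346 0.16  0.044]
scene tab1_end 0.65 [232. 225.] [ 0.6   -0.159  0.048]
scene tab1_end 0.47 [344. 238.] [0.595 0.145 0.048]
scene corner2 0.96 [299. 208.] [0.497 0.009 0.044]
scene 
[... 739 characters left out ...]
44]
side corner1 0.96 [264. 216.] [0.494 0.001 0.044]
side tab1_end 0.58 [320. 251.] [ 0.586 -0.161  0.048]
side corner2 0.97 [186. 202.] [0.311 0.103 0.044]
side corner2 0.96 [264. 216.] [0.494 0.001 0.044]
side tab2_end 0.71 [262. 199.] [0.502 0.075 0.048]
side corner3 0.97 [186. 202.] [0.311 0.103 0.044]
side corner3 0.96 [264. 216.] [0.494 0.001 0.044]
side tab3_end 0.55 [266. 257.] [ 0.472 -0.162  0.048]
side plate {'location': [199.3, 193.2], 'confidence': 0.78} [0.34425436 0.16659085 0.03      ]
side plate {'location': [359.9, 192.3], 'confidence': 0.75} [0.77676972 0.09872822 0.03      ]
side plate {'location': [182.0, 289.0], 'confidence': 0.73} [ 0.30169489 -0.2078103   0.03      ]
```

View pics/scene0.png

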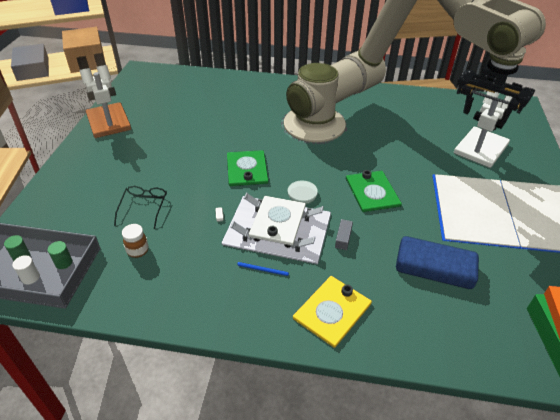

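View pics/side0.png

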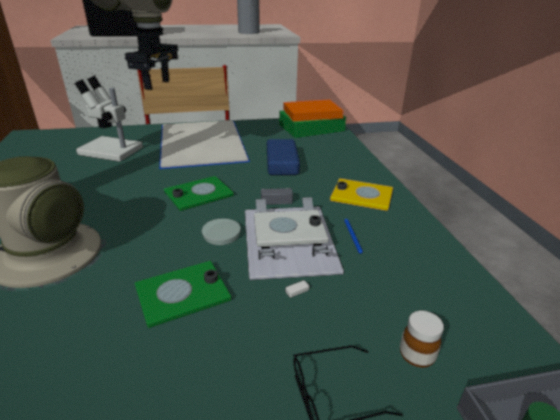

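The cream-white plate is at scene (278,220) and side (285,228). The look-alikes are green plates at scene (247,168) and (373,190) and a yellow plate at (333,310), and I'm choosing the cream one on the aluminium frame. Next I'll bring the wrist camera over it for a close check.

```bash
python3 -m crank '{"dr":[[0,0,5],[0,0,10],[0,0,15],[0,0,19],[0,0,19],[0,0,19],[0,0,19],[0,0,19],[0,0,19],[0,0,19],[0,0,19],[0,0,19],[0,0,19],[0,0,19],[0,0,19],[0,0,19]],"linear":[[0.01,-0.02,0.04],[0.04,-0.06,0.07],[0.25,-0.54,0.08],[0.25,-0.54,0.08],[0.25,-0.54,0.08],[0.25,-0.54,0.08],[0.25,-0.54,0.08],[0.25,-0.54,0.08],[0.25,-0.54,0.08],[0.25,-0.54,0.08],[0.25,-0.54,0.08],[0.25,-0.54,0.08],[0.25,-0.54,0.08],[0.25,-0.54,0.08],[0.25,-0.54,0.08],[0.25,-0.54,0.08]],"jaw":[0,0,0,0,0,0,0,0,0,0,0,0,0,0,0,0]}'
cat >> h.py <<'E'
def wray(c,uv):
    K=c["intrinsics"];P=c["pose"];v=np.array([(uv[0]-K[0,2])/K[0,0],(uv[1]-K[1,2])/K[1,1]])
    r=np.hypot(*v);d=np.array([*(v/r*np.sin(r)),np.cos(r)]) if r>0 else np.array([0,0,1.]);return P[:3,3],P[:3,:3]@d
def wat(c,uv,z):
    o,d=wray(c,uv);return o+d*(z-o[2])/d[2]
E
python3 - <<'E'
from h import *
c=read_camera("wrist");cv2.imwrite("pics/w1.png",c["img"][:,:,::-1]);print(c["pose"],c["intrinsics"][0])
np.savez("w1.npz",**c)
for t,z in [(f"corner{k}",.044) for k in (0,)]+[(f"tab{k}_end",.048) for k in range(4)]+[("plate",.03),("frame",0)]:
    for r in landmark_of(t,"wrist")[:4]:print(t,round(r["confidence"],2),np.round(r["location"]),np.round(wat(c,r["location"],z),3))
E
```

```text
clock: 3.0
eef_pos: [0.494, -0.0467, 0.3359]
orientation: [0.2, 3.135, -0.0]
ft_force: [0.5, -0.3, 0.0]
finger_gap: 0.0007
gripper_force: 0.0
[[ 0.12653679  0.94769908  0.29301007  0.41788417]
 [ 0.99196094 -0.12130427 -0.03603839 -0.03594086]
 [ 0.00138983  0.29521472 -0.95542992  0.46572433]
 [ 0.          0.          0.          1.        ]] [325.1922621   0.        275.954621 ]
corner0 0.97 [315. 250.] [ 0.609 -0.004  0.044]
corner0 0.94 [394. 292.] [0.702 0.117 0.044]
corner0 0.91 [243. 167.] [ 0.48  -0.086  0.044]
corner0 0.87 [315. 166.] [0.49  0.007 0.044]
tab0_end 0.6 [518. 211.] [0.595 0.349 0.048]
tab0_end 0.58 [362. 250.] [0.618 0.064 0.048]
tab1_end 0.9 [205. 253.] [ 0.593 -0.159  0.048]
tab1_end 0.54 [252. 254.] [ 0.603 -0.093  0.048]
tab2_end 0.75 [368. 165.] [0.495 0.078 0.048]
tab3_end 0.71 [368. 166.] [0.497 0.079 0.048]
tab3_end 0.68 [404. 193.] [0.541 0.13  0.048]
tab3_end 0.63 [196. 171.] [ 0.475 -0.15   0.048]
plate 0.89 [160.  53.] [ 0.306 -0.18   0.03 ]
plate 0.85 [434.  53.] [0.345 0.2   0.03 ]
plate 0.8 [281. 205.] [ 0.542 -0.045  0.03 ]
```

View pics/w1.png

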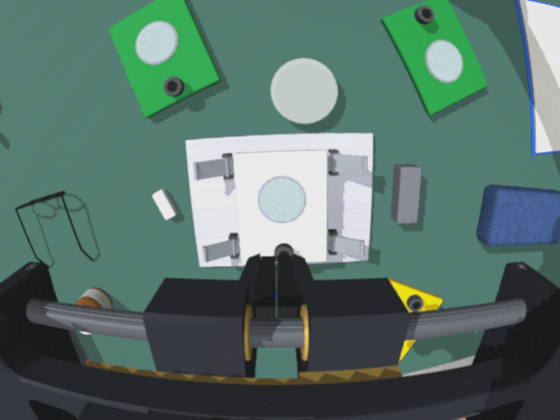

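The picture shows the cream plate, with corners at about (236,152), (327,151), (327,263) and (238,262), on the frame with four standing tabs. The dark socket at (283,250) is on its far side, so this is the right plate. Its centre is about (0.544, -0.0445) with a yaw of about -5.8°. I'll start by pressing corner2.

```bash
python3 -m crank '{"dr":[[0,0,0],[0,0,0],[0,0,0],[0,0,0],[0,0,0],[0,0,0],[0,0,0],[0,0,0],[0,0,0],[0,0,0]],"linear":[[-0.005,0.052,-0.06],[-0.005,0.052,-0.12],[-0.005,0.052,-0.18],[-0.005,0.052,-0.24],[-0.005,0.052,-0.265],[-0.005,0.052,-0.270],[-0.005,0.052,-0.272],[-0.005,0.052,-0.274],[-0.005,0.052,-0.276],[-0.005,0.052,-0.276]],"jaw":[0,0,0,0,0,0,0,0,0,0]}'
```

```text
clock: 4.65
eef_pos: [0.4896, 0.0048, 0.0614]
orientation: [0.201, 3.132, -0.001]
ft_force: [-2.5, 0.0, 11.7]
finger_gap: 0.0003
gripper_force: 6.0
```

Corner2 is sound: 11.7 N and no sinking. Next is corner3.

```bash
python3 -m crank '{"dr":[[0,0,0],[0,0,0],[0,0,0],[0,0,0],[0,0,0],[0,0,0],[0,0,0]],"linear":[[0,0,0.02],[-0.005,-0.05,0.02],[-0.009,-0.087,0.02],[-0.009,-0.087,0.008],[-0.009,-0.087,0.004],[-0.009,-0.087,0],[-0.009,-0.087,0]],"jaw":[0,0,0,0,0,0,0]}'
```

```text
clock: 5.52
eef_pos: [0.48, -0.0813, 0.0613]
orientation: [0.198, 3.135, -0.001]
ft_force: [-7.1, 0.5, 22.2]
finger_gap: 0.0005
gripper_force: 10.7
```

```bash
python3 -m crank '{"dr":[[0,0,0],[0,0,0],[0,0,0],[0,0,0],[0,0,0],[0,0,0],[0,0,0],[0,0,0]],"linear":[[0,0,0.02],[0.05,-0.005,0.025],[0.10,-0.01,0.025],[0.119,-0.012,0.02],[0.119,-0.012,0.007],[0.119,-0.012,0.003],[0.119,-0.012,0],[0.119,-0.012,0]],"jaw":[0,0,0,0,0,0,0,0]}'
```

```text
clock: 6.52
eef_pos: [0.5985, -0.0939, 0.0601]
orientation: [-0.201, -3.135, -0.0]
ft_force: [-2.3, 1.0, 3.4]
finger_gap: 0.0004
gripper_force: 1.7
```

```bash
python3 -m crank '{"dr":[[0,0,0],[0,0,0],[0,0,0],[0,0,0]],"linear":[[0,0,-0.002],[0,0,-0.004],[0,0,-0.005],[0,0,-0.005]],"jaw":[0,0,0,0]}'
```

```text
clock: 7.02
eef_pos: [0.5993, -0.0946, 0.0564]
orientation: [0.201, 3.133, -0.002]
ft_force: [-5.8, 0.3, 16.0]
finger_gap: 0.0006
gripper_force: 7.7
```

Corner1 sinks about 5 mm, so it is the soft one. Now I'll press tab1.

```bash
python3 -m crank '{"dr":[[0,0,0],[0,0,0],[0,0,0],[0,0,0],[0,0,0],[0,0,0],[0,0,0],[0,0,0],[0,0,0],[0,0,0],[0,0,0],[0,0,0]],"linear":[[0,0,0.02],[0,0,0.045],[-0.004,-0.04,0.045],[-0.007,-0.07,0.045],[-0.007,-0.07,0.025],[-0.007,-0.07,0.015],[-0.007,-0.07,0.009],[-0.007,-0.07,0.003],[-0.007,-0.07,-0.003],[-0.007,-0.07,-0.009],[-0.007,-0.07,-0.013],[-0.007,-0.07,-0.013]],"jaw":[0,0,0,0,0,0,0,0,0,0,0,0]}'
```

```text
clock: 8.52
eef_pos: [0.5937, -0.166, 0.0437]
orientation: [0.2, 3.13, -0.007]
ft_force: [-0.4, -5.6, 8.4]
finger_gap: 0.0004
gripper_force: 4.4
```

Near flat (TCP 43.7 mm, stop expected at about 42 mm). I'll push a little further.

```bash
python3 -m crank '{"dr":[[0,0,0],[0,0,0],[0,0,0],[0,0,0]],"linear":[[0,0,-0.002],[0,0,-0.003],[0,0,-0.004],[0,0,-0.004]],"jaw":[0,0,0,0]}'
```

```text
clock: 9.02
eef_pos: [0.5939, -0.1661, 0.0413]
orientation: [0.2, 3.129, -0.009]
ft_force: [-3.9, -6.2, 22.1]
finger_gap: 0.0005
gripper_force: 10.4
```

```bash
python3 -m crank '{"dr":[[0,0,0],[0,0,0],[0,0,0],[0,0,0],[0,0,0],[0,0,0],[0,0,0],[0,0,0],[0,0,0],[0,0,0]],"linear":[[0,0,0.02],[0,0,0.06],[0.004,0.04,0.06],[0.007,0.07,0.06],[0.007,0.07,0.04],[0.007,0.07,0.029],[0.007,0.07,0.025],[0.007,0.07,0.022],[0.007,0.07,0.0205],[0.007,0.07,0.0205]],"jaw":[0,0,0,0,0,0,0,0,0,0]}'
```

```text
clock: 10.28
eef_pos: [0.5992, -0.0944, 0.0608]
orientation: [0.201, 3.133, -0.001]
ft_force: [-6.0, 2.1, 16.6]
finger_gap: 0.0005
gripper_force: 8.7
```

The corner holds: 16.6 N at TCP 60.8 mm, about 0.5 mm of give. I'll hold briefly, retreat and check.

```bash
python3 -m crank '{"dr":[[0,0,0],[0,0,0],[0,0,0],[0,0,0],[0,0,0],[0,0,0],[0,0,0],[0,0,0]],"linear":[[0,0,-0.0005],[0,0,-0.0005],[0,0,0.02],[0,0,0.07],[-0.03,0.02,0.13],[-0.06,0.04,0.19],[-0.11,0.05,0.25],[-0.11,0.05,0.25]],"jaw":[0,0,0,0,0,0,0,0]}'
python3 - <<'E'
from h import *
c=read_camera("wrist");cv2.imwrite("pics/w2.png",c["img"][:,:,::-1])
s=read_camera("side");cv2.imwrite("pics/s2.png",cv2.resize(s["img"][180:290,230:350,::-1],(600,550)))
for r in landmark_of("corner0","wrist")[:4]:print(np.round(wat(c,r["location"],.044),3))
E
```

```text
clock: 11.28
eef_pos: [0.4879, -0.0438, 0.3116]
orientation: [0.201, 3.13, -0.002]
ft_force: [1.3, 0.3, 0.0]
finger_gap: 0.0003
gripper_force: 0.0
[0.411 0.185 0.044]
[0.303 0.144 0.044]
[ 0.367 -0.204  0.044]
[0.746 0.187 0.044]
```

View pics/w2.png

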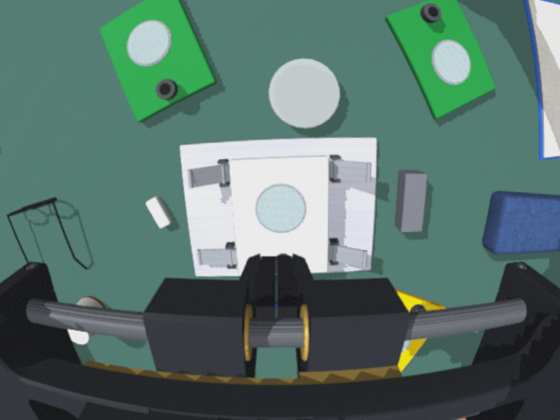

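View pics/s2.png

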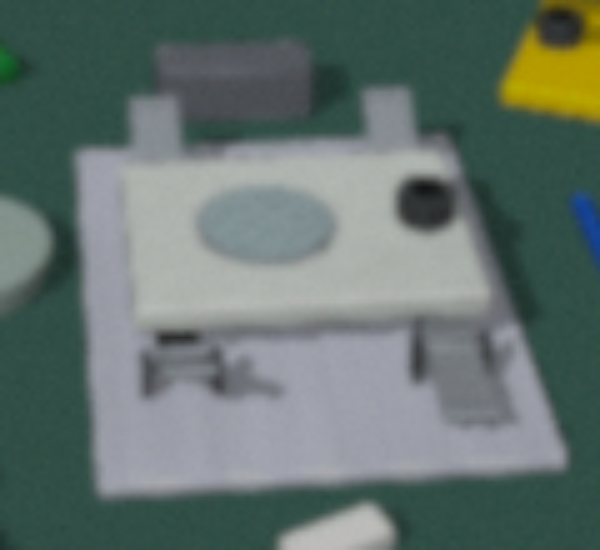

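The side crop shows tab1 lying flat at crop (468,375), the other three tabs standing at (185,365), (155,125) and (388,115), and the plate level. The wrist view shows the bystanders in place: dish at (304,93), eraser at (158,212) and slide box at (411,200).

```bash
python3 -c "
from rig import workorder;print(workorder.hand_in())"
```

```text
the job is handed in; nothing more can be done
None
```

Job handed in, verdict not shown: corner1 (far right) was the soft one, though I left corner0 unpressed once corner1 sank about 5 mm; its tab is now flat with the other three standing, and corner1 held at 16.6 N with about 0.5 mm of give.

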